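Hand the ring dish to the bed, handle first

TASK

I am in bed and want the loose stone bead: slide the clear lid of the wooden box all the way along to its stop, then take the grey ring dish that the bead lies in and lift it straight up out of the box, without touching the bead. Only up there turn the dish about a quarter turn until its tab handle points straight at the bed, keeping it level and moving gently so that the bead stays in the middle and never runs out towards the rim. Finish while still holding the dish over the box, level and still, a good ten centimetres above the box, your gripper clear of the handle so that I can take it; leave the lid open and the mug, pump bottle, nail brush and pen where they are.

Things in the scene. Friction and masses are not known exactly. Their poses are not given: they have to be found in the camera images.
- box: Open-topped wooden keepsake box fixed to the crate top, outside 172 (its x) x 330 (its y) x 60 mm high, walls 8, floor 6 mm thick. Origin: centre of its underside, at z = 0. A 6 mm divider (top at z = 50 mm) across its middle makes two compartments, 156 (x) x 154 mm (y) inside: the -y one holds the ring dish, the +y one the pen.
- lid (a joint): Slide of the clear lid along the box's +y, m: 0 = covers the dish; 0.157 = at its stop (far end wall), dish wholly uncovered. Stays where left; friction 1.5 N plus 4 N per m/s. Clear plastic panel 162 (box x) x 157 (box y) x 5 mm, in grooves of the long walls, its top 57 mm above the crate top, 3 mm below the walls' top.
- lid_grip (a point): Top centre of the lid's wooden grip bar, 75 mm above the crate top, in the middle of the lid. The bar stands 18 mm above the lid, is 60 mm long along the box's x and 14 mm wide along the box's y, the direction it slides. Same axes as the box.
- dish: Grey ceramic ring dish, about 130 g: upright round sides 64 mm in diameter, 26 mm high; hollow inside, its middle 8 mm above its underside, sloping up gently, then steeply to the rim (opening 57 mm). Origin: centre of its underside; z up. Stands on the box floor at first, handle roughly along the box's -y. Tab handle along its +x: 22 mm wide, 7 thick, its end 61 mm from the centre.
- dish_handle (a point): End of the dish's tab handle, 61 mm from the dish's centre along the dish's +x and 20.5 mm above the dish's underside.
- bead: Loose polished soapstone ball, 20 mm in diameter, 11.5 g, lying in the middle of the dish; it rolls easily, and its top stands 2 mm above the dish's rim. Its origin and axes turn with it as it rolls: use bead_center.
- bead_center (a point): Centre of the stone bead.
- bed_side (a point): Point on the crate top near its far edge, the edge that faces the bed. Its x axis points straight at the bed (horizontally away from the robot), square to that edge and to the mattress, which begins some 50 mm beyond the crate.
- mug: Bystander: stainless steel travel mug with a black lever lid, 81 mm in diameter, 174 mm high, standing beside the box. Origin: centre of its underside.
- bottle: Bystander: pale plastic pump-top dispenser bottle, empty, 62 mm in diameter, 183 mm high, standing at the other side of the box. Origin: centre of its underside.
- brush: Bystander: wooden nail brush, 92 x 40 x 30 mm, lying bristles down. Origin: centre of its underside.
- pen: Bystander: blue plastic pen, 134 mm long, 10 mm thick, lying in the box's +y compartment. Origin: centre of its underside.

How it is judged:
On the way, in this order (a step that is already met when the one before it is completed fails the run):
1. the lid is slid all the way to its stop (within 7 mm), uncovering the dish (value of joint lid above 0.15 m), for 0.2 s.
2. the dish is lifted straight up out of the box, its underside 30 mm or more above the box walls, level, its handle not yet turned to the bed (more than 0.8 rad from it), the bead in the middle (height (world z) of dish above 0.09 m and angle between dish's own z axis and vertical below 0.12 rad and angle between the x axis of dish and the x axis of bed_side, either way round above 0.8 rad and horizontal distance between bead_center and dish below 0.01 m and contact force between the fingers and dish above 1 N), for 0.1 s.
At the end, for the whole second after the job is handed in: Lid within 7 mm of its stop; dish held by the gripper alone, over the box (within 160 mm of its centre), underside 70 mm or more above the box walls, level within 0.09 rad, still, handle within 0.2 rad of the bed's direction and 40 mm clear of the TCP, bead within 8 mm of the dish's middle (value of joint lid above 0.15 m and height (world z) of dish above 0.13 m and horizontal distance between dish and box below 0.16 m and angle between dish's own z axis and vertical below 0.09 rad and angle between the x axis of dish and the x axis of bed_side, either way round below 0.2 rad and x of bed_side in the frame of dish above 0 m and distance between the grasp point and dish_handle above 0.04 m and horizontal distance between bead_center and dish below 0.008 m and distance between bead_center and dish below 0.025 m and contact force between the fingers and dish above 1 N and contact force between dish and box below 0.05 N and linear speed of dish below 0.02 m/s and angular speed of dish below 0.15 rad/s); the arm keeps its last pose, push and grip.
It fails at once if the bead rolls more than 13 mm away from the middle of the dish, or out of it (horizontal distance between bead_center and dish above 0.013 m or distance between bead_center and dish above 0.032 m).
It fails at once if the dish is tipped more than 0.2 rad (angle between dish's own z axis and vertical above 0.2 rad).
It fails at once if the robot touches the bead (contact force between any of the fingers, the arm and bead above 0.2 N).
It fails at once if the mug, pump bottle, nail brush or pen is moved more than 20 mm (distance of any of mug, bottle, brush, pen from where it was at the start of the episode above 0.02 m).
It also fails if it takes over 59 s, if anything falls off the work surface, if the arm or the gripper's body presses on something with over 40 N, if the wrist force passes 120 N, or if a joint passes its speed limit or range.

ROBOT

A 6-joint arm with a two-finger parallel gripper is mounted at the origin on the work surface. World frame = base frame: x ahead of the robot, y to its left, z up, the work surface at z = 0. Lengths are in m, angles in rad, forces in N, time in s.
With the tool pointing down it reaches from about 0.375 to 0.75 m from the base axis. Payload 9 kg.
Tool frame: the origin (TCP) lies between the finger pads, 19 mm behind the fingertips; this is the grasp point; z points along the fingers, x is the direction in which the jaws open and shut, and the axes are right-handed (so a half turn about z gives the same grasp; the last joint's range is limited). The gripper opens to 85 mm and grips with 20 to 120 N. Pads are 22 mm wide; open, the fingers measure 114 mm over their backs; the gripper's body (76 mm by 85 mm) begins 54 mm behind the grasp point. The pads swing forward as they close: fully open they stand 13 mm farther back than shut.
Start: joints at [-1.556, 0.104, 0.097, 1.564, 0, 1.353], TCP at [0.138, -0.584, 0.25] pointing down, gripper open.
Joint ranges: [-2.99, 2.99], [-0.84, 1.86], [-1.1, 1.16], [-1.84, 2.11], [-1.51, 1.56], [-3.14, 3.14]. Speed limits (rad/s): [2.22, 2.22, 2.57, 3.14, 3.14, 3.14].

INTERFACE

Orientations are given as a unit quaternion [x, y, z, w].
In Python, from rig import monitor, optics, hand_in gives the robot as it stands.
- The arm moves only by the shell command python3 -m jog 'ROWS' [FORCE]. ROWS is JSON, a list of rows, each an object with "rotation": the turn, a rotation vector about the tool's x, y, z in degrees, a list of three; "slide": the shift along the tool's x, y, z in mm, a list of three; "gripper": the opening, from 0 (shut) to 1 (fully open). In form: [{"rotation": [rx, ry, rz], "slide": [tx, ty, tz], "gripper": gripper}, ...]. A call has 1 to 12 rows; each row shifts and turns the commanded pose from where the row before left it, along the tool's axes as they then stand; what a row does not reach is not made up. A row lasts 1/12 s, in which the tool goes at most 41.7 mm and 7.16 degrees, less where a joint would pass 70% of its speed; a pose out of reach is approached as far as the arm can. A call is refused whole if a number of a shift passes 41.7 or a number of a turn 7.16, either way. A call with a gripper value outside its range is refused whole. The fingers move at their own pace and stop on an object; FORCE is the grip in N (left out, the last holds). Time passes only in rows, so rows that do not move let the fingers close. It gives the time, the measured TCP pose, the force and the opening at its end, in the units of the state.
- monitor.get_obs(): the state, without advancing time (a new reading comes with each control period).
- optics.capture(name): name is "scene" or "side" or "wrist"; returns (picture, depth): 400x640x3 uint8, red, green, blue; 400x640 float32, m along the optical axis (not along the pixel's ray), 0 where there is no reading.
- optics.camera_info(name): a dict with "fovy" (degrees; the focal length in pixels is half the picture's height over the tangent of half this angle, whatever the lens; pixels are square), "cx", "cy" (the principal point, pixels), "rvec" (rotation vector, rad) and "tvec" (3), from world to camera coordinates, as OpenCV has them. Camera axes: x right, y down, z forward; pixel columns grow to the right and rows downward; lengths in m; the calibration is good to about 2 mm. A picture is of the moment at which its call begins: read the wrist's pose just before it. camera_info takes no time and is no camera call; for the wrist camera it gives the pose at the moment of the call.
- hand_in(): hands the job in, once; it reports no verdict.
The state is a dict: "t": time; "joint_pos": joint angles; "joint_velocities": joint speeds; "effort": joint torques, N m; "tool_pos": TCP position; "eef_rot": TCP orientation; "force": force on the tool from outside, world axes, zero at the start; "torque": the same for the moment, N m; "gripper_width": finger opening in m.
Only numpy, scipy, OpenCV 4.12 (cv2) and the standard library are available. Lean on these libraries where they do the work, as an engineer would, in place of code of your own. Each camera call takes 0.05 s, during which the arm holds its last target. There are 200 camera calls.

## Working session

There is one attempt and no reset: what is moved stays moved. The work goes in short steps, Python scripts to look and compute and a shell command to move; the robot and the scene stay as the last step left them, time stands still between calls to the robot, and variables do not carry over. Pictures are saved under pics/ and viewed, about 8 in all and at most 12, crops included, and the job is handed in when it is done.

```bash
mkdir -p pics; ls
python3 - <<'E'
from rig import monitor, optics
import cv2, numpy as np
print(monitor.get_obs())
for n in ("scene","side"):
    p,d=optics.capture(n); cv2.imwrite(f"pics/{n}0.png",p[:,:,::-1]); np.savez(f"pics/{n}0.npz",p=p,d=d); print(n,optics.camera_info(n))
E
```

```text
pics
{'t': 0.0, 'joint_pos': array([-1.55567316e+00,  1.04677096e-01,  9.64185795e-02,  1.56392627e+00,
        1.66540455e-05,  1.35307815e+00]), 'joint_velocities': array([-9.87367527e-04, -9.24646281e-05, -2.16863500e-03, -8.93662507e-04,
        3.51507637e-04, -2.34475305e-03]), 'effort': array([-9.42933343e-05, -5.56939530e+01,  5.03643107e+01,  1.70356350e-02,
       -5.89245828e-04, -1.06546238e-05]), 'tool_pos': array([ 0.13844405, -0.5834639 ,  0.24920743]), 'eef_rot': array([ 7.84456026e-01, -6.20184054e-01, -4.32282568e-04, -5.43280994e-04]), 'force': array([-0.61639961, -0.39818689, -0.02830875]), 'torque': array([-0.00431104,  0.0450623 , -0.00566602]), 'gripper_width': 0.08495045702171039}
scene {'fovy': 51.09649060450627, 'cx': 323.888801388113, 'cy': 194.69917596530837, 'rvec': array([ 2.21733587,  1.22631206, -0.39770526]), 'tvec': array([-0.33020641, -0.31166688,  1.38317072])}
side {'fovy': 57.643734123865364, 'cx': 317.5203329319341, 'cy': 197.45431258755252, 'rvec': array([ 2.19551309, -0.38055397,  0.17983599]), 'tvec': array([-0.53232588,  0.21148204,  0.79192616])}
```

View pics/scene0.png

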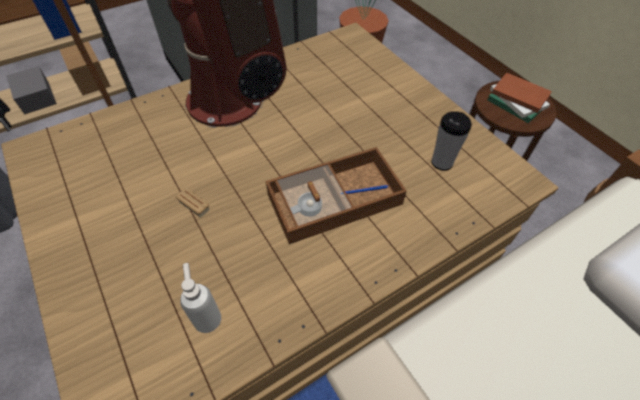

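View pics/side0.png

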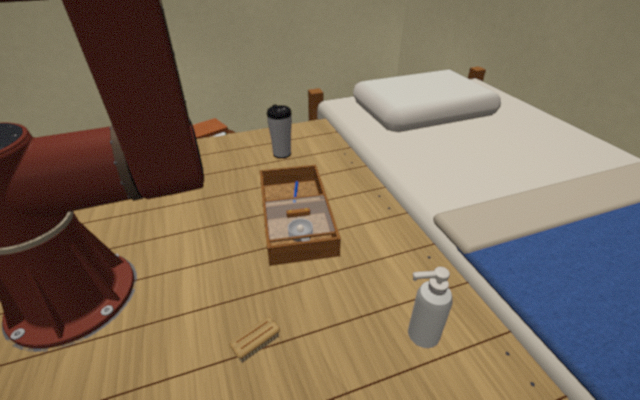

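```bash
cat > h.py <<'E'
import numpy as np, cv2
def cam(ci):
    f=200/np.tan(np.radians(ci["fovy"])/2); R=cv2.Rodrigues(np.array(ci["rvec"]))[0]; return f,R,np.array(ci["tvec"])
def cloud(d,ci):
    f,R,t=cam(ci); v,u=np.mgrid[0:400,0:640]
    P=np.stack([(u-ci["cx"])/f*d,(v-ci["cy"])/f*d,d],-1)
    W=(P-t)@R; W[d<=0]=np.nan; return W
def ray(uv,z,ci):
    f,R,t=cam(ci); uv=np.atleast_2d(uv).astype(float)
    r=np.c_[(uv[:,0]-ci["cx"])/f,(uv[:,1]-ci["cy"])/f,np.ones(len(uv))]@R; c=-R.T@t
    return c+r*((z-c[2])/r[:,2])[:,None]
E
python3 - <<'E'
from rig import optics
from h import *
for n in ("scene","side"):
    z=np.load(f"pics/{n}0.npz"); ci=optics.camera_info(n); W=cloud(z["d"],ci); p=z["p"].astype(int)
    Z=W[...,2]
    m=(abs(Z)<0.008)
    P=W[m]; E=[]
    for y in np.arange(-.6,.6,.03):
        q=P[abs(P[:,1]-y)<.006]
        if len(q)>5: E.append((y,q[:,0].max()))
    E=np.array(E); print(n,"edge",np.round(E,3).tolist())
    # box rim
    r=((Z>.053)&(Z<.067)&(W[...,0]>.35)&(W[...,0]<.85)&(abs(W[...,1])<.4)).astype(np.uint8)
    k,l,s,c=cv2.connectedComponentsWithStats(r)
    for i in range(1,k):
        if s[i,4]>40: 
            q=W[l==i][:,:2]; print(s[i],np.round(q.mean(0),3),[np.round(a,3) for a in cv2.minAreaRect((q*1000).astype(np.float32))])
    big=cv2.resize(z["p"][130:260,230:420] if n=="scene" else z["p"][155:275,245:355],None,fx=4,fy=4,interpolation=cv2.INTER_CUBIC)
    cv2.imwrite(f"pics/crop_{n}.png",big[:,:,::-1])
E
```

```text
scene edge [[-0.6, 0.694], [-0.57, 0.713], [-0.54, 0.733], [-0.51, 0.751], [-0.48, 0.771], [-0.45, 0.789], [-0.42, 0.808], [-0.39, 0.827], [-0.36, 0.83], [-0.33, 0.83], [-0.3, 0.83], [-0.27, 0.83], [-0.24, 0.83], [-0.21, 0.923], [-0.18, 0.956], [-0.15, 0.979], [-0.12, 0.997], [-0.09, 1.015], [-0.06, 1.034], [-0.03, 1.051], [0.0, 0.829], [0.03, 0.831], [0.06, 0.83], [0.09, 0.83], [0.12, 0.83], [0.15, 0.83], [0.18, 0.83], [0.21, 0.831], [0.24, 0.83], [0.27, 0.83], [0.3, 0.83], [0.33, 0.831], [0.36, 0.83], [0.39, 0.83], [0.42, 0.83], [0.45, 0.831], [0.48, 1.053], [0.51, 0.831], [0.54, 0.831], [0.57, 0.83]]
[ 265  147  141   86 3994] [0.53  0.041] [array([533.218,  86.801]), array([331.688, 175.762]), np.float64(80.621)]
[188 305  29  20  89] [ 0.689 -0.338] [array([ 682.326, -339.116]), array([60.75 , 26.429]), np.float64(89.153)]
side edge [[-0.51, 0.829], [-0.48, 0.829], [-0.45, 0.827], [-0.42, 0.829], [-0.39, 0.829], [-0.36, 0.829], [-0.33, 0.828], [-0.3, 0.83], [-0.27, 0.828], [-0.24, 0.828], [-0.21, 1.134], [-0.18, 1.493], [-0.15, 1.531], [-0.12, 1.57], [-0.09, 1.617], [-0.06, 1.659], [-0.03, 1.697], [0.0, 0.829], [0.03, 0.828], [0.06, 0.827], [0.09, 0.825], [0.12, 1.897], [0.15, 1.892], [0.18, 1.894], [0.21, 1.894], [0.24, 1.895], [0.27, 1.895], [0.3, 1.895], [0.33, 1.895], [0.36, 1.891], [0.39, 1.894], [0.42, 1.889], [0.45, 1.892], [0.48, 1.897], [0.51, 1.896], [0.54, 1.891], [0.57, 1.89]]
[ 260  164   81   86 3352] [0.521 0.026] [array([531.739,  86.293]), array([335.346, 171.662]), np.float64(80.705)]
[411 310  35  24 162] [ 0.646 -0.356] [array([ 651.672, -351.934]), array([28.557, 61.499]), np.float64(46.926)]
```

View pics/crop_scene.png

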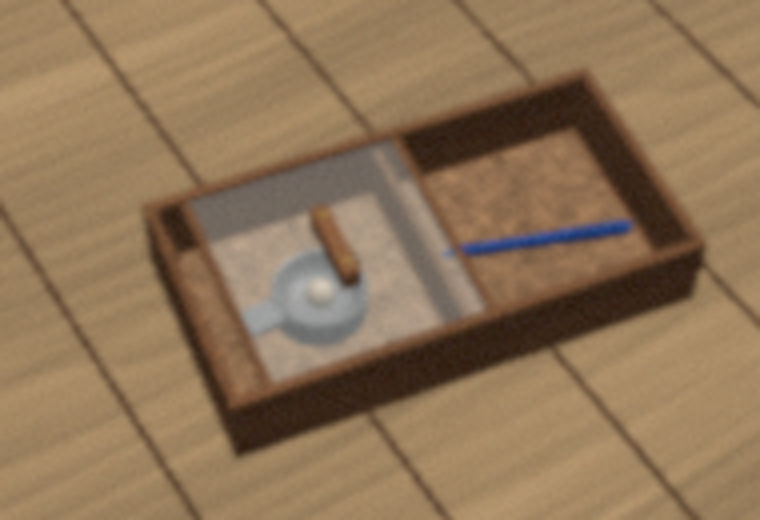

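Run:
```python
from rig import optics
from h import *
B=np.array([.5325,.0866]);a=np.radians(-9.35);ex=np.array([np.cos(a),np.sin(a)]);ey=np.array([-ex[1],ex[0]])
for n in ("scene","side"):
    z=np.load(f"pics/{n}0.npz"); ci=optics.camera_info(n); W=cloud(z["d"],ci)
    Z=W[...,2]; q=W[...,:2]-B; X=q@ex; Y=q@ey
    m=(abs(X)<.07)&(abs(Y)<.15)&(Z>.069)&(Z<.085)
    print(n,"bar",m.sum(),np.median(X[m]),np.median(Y[m]),np.ptp(X[m]),np.ptp(Y[m]),np.median(Z[m]),W[m].mean(0))
    m=(abs(X)<.07)&(abs(Y)<.15)&(Z<.069)
    print("lid z", [np.round(np.nanmedian(Z[m&(abs(Y-y)<.006)]),3) for y in np.arange(-.15,.15,.02)])
    for lo,hi in ((.1,.19),):
        m=((Z>lo)&(Z<hi)&(W[...,0]>.35)&(W[...,0]<.85)).astype(np.uint8);k,l,s,c=cv2.connectedComponentsWithStats(m)
        for i in range(1,k):
            if s[i,4]>60:print("tall",s[i],np.round(W[l==i].min(0),3),np.round(W[l==i].max(0),3))
if 1:
    ci=optics.camera_info("scene")
    print(ray([(313.2,190)],.075,ci),"dish",ray([(309.8,203.8)],.032,ci), "bead",ray([(310,202.5)],.024,ci),"handle",ray([(295.5,209.5)],.0265,ci))
```

```text
scene bar 111 0.0022322076753445354 -0.06328623238698754 0.05848265326625247 0.014563647962797036 0.07417227304054794 [0.52488559 0.0238983  0.07390584]
lid z [np.float64(0.007), np.float64(0.056), np.float64(0.057), np.float64(0.057), np.float64(0.057), np.float64(0.057), np.float64(0.057), np.float64(0.057), np.float64(0.057), np.float64(0.009), np.float64(0.007), np.float64(0.007), np.float64(0.007), np.float64(0.007), np.float64(0.007)]
tall [437 111  35  38 997] [0.548 0.386 0.1  ] [0.627 0.465 0.177]
tall [ 180  263   33   54 1021] [ 0.618 -0.37   0.1  ] [ 0.696 -0.308  0.186]
side bar 106 -0.0001111268670172322 -0.0656238264858329 0.058622373979331885 0.016643777919368323 0.07302002274562934 [0.52135781 0.02246517 0.07277468]
lid z [np.float64(nan), np.float64(0.056), np.float64(0.056), np.float64(0.055), np.float64(0.056), np.float64(0.056), np.float64(0.056), np.float64(0.055), np.float64(0.055), np.float64(nan), np.float64(nan), np.float64(0.015), np.float64(0.005), np.float64(0.005), np.float64(0.005)]
tall [ 180   12   84   22 1294] [0.35  1.838 0.1  ] [0.849 1.89  0.19 ]
tall [266 104  26  29 629] [0.543 0.384 0.1  ] [0.622 0.461 0.174]
tall [ 413  267   40   52 1463] [ 0.617 -0.371  0.1  ] [ 0.691 -0.313  0.184]
[[0.52610979 0.02387153 0.075     ]] dish [[0.53158205 0.00981721 0.032     ]] bead [[0.52317084 0.01541462 0.024     ]] handle [[ 0.52423247 -0.02920763  0.0265    ]]
  return np.nanmean(a, axis, out=out, keepdims=keepdims)
```

View pics/crop_side.png

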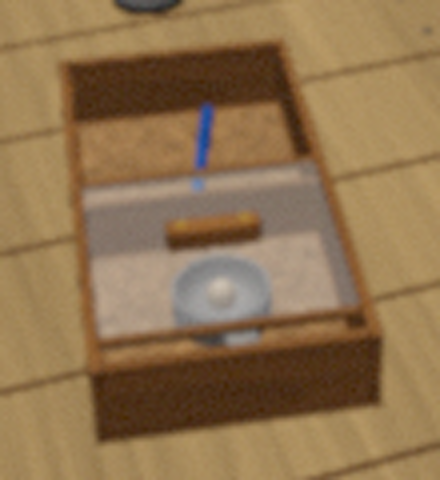

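```bash
r='{"rotation":[0,0,-7.1],"slide":[0,0,0],"gripper":1}'; python3 -m jog '[{"rotation":[0,0,-7.1],"slide":[0,0,0],"gripper":1},{"rotation":[0,0,-7.1],"slide":[0,0,0],"gripper":1},{"rotation":[0,0,-7.1],"slide":[0,0,0],"gripper":1},{"rotation":[0,0,-7.1],"slide":[0,0,0],"gripper":1},{"rotation":[0,0,-7.1],"slide":[0,0,0],"gripper":1},{"rotation":[0,0,-7.1],"slide":[0,0,0],"gripper":1},{"rotation":[0,0,-7.1],"slide":[0,0,0],"gripper":1},{"rotation":[0,0,-7.1],"slide":[0,0,0],"gripper":1},{"rotation":[0,0,-7.1],"slide":[0,0,0],"gripper":1},{"rotation":[0,0,-7.1],"slide":[0,0,0],"gripper":1},{"rotation":[0,0,-7.1],"slide":[0,0,0],"gripper":1}]'
python3 -m jog '[{"rotation":[0,0,-7.1],"slide":[0,0,0],"gripper":1},{"rotation":[0,0,-7.1],"slide":[0,0,0],"gripper":1},{"rotation":[0,0,-7.1],"slide":[0,0,0],"gripper":1},{"rotation":[0,0,-7.1],"slide":[0,0,0],"gripper":1},{"rotation":[0,0,-7.1],"slide":[0,0,0],"gripper":1},{"rotation":[0,0,-7.1],"slide":[0,0,0],"gripper":1},{"rotation":[0,0,-7.1],"slide":[0,0,0],"gripper":1},{"rotation":[0,0,-7.1],"slide":[0,0,0],"gripper":1},{"rotation":[0,0,-7.1],"slide":[0,0,0],"gripper":1},{"rotation":[0,0,-7.1],"slide":[0,0,0],"gripper":1},{"rotation":[0,0,-7.1],"slide":[0,0,0],"gripper":1},{"rotation":[0,0,-1.1],"slide":[0,0,0],"gripper":1}]'
python3 -m jog '[{"rotation":[0,0,0],"slide":[33,14,0],"gripper":1},{"rotation":[0,0,0],"slide":[33,14,0],"gripper":1},{"rotation":[0,0,0],"slide":[33,14,0],"gripper":1},{"rotation":[0,0,0],"slide":[33,14,0],"gripper":1},{"rotation":[0,0,0],"slide":[33,14,0],"gripper":1},{"rotation":[0,0,0],"slide":[33,14,0],"gripper":1},{"rotation":[0,0,0],"slide":[33,14,0],"gripper":1},{"rotation":[0,0,0],"slide":[33,14,0],"gripper":1},{"rotation":[0,0,0],"slide":[33,14,0],"gripper":1},{"rotation":[0,0,0],"slide":[33,14,0],"gripper":1}]'
python3 -m jog '[{"rotation":[0,0,0],"slide":[33,14,0],"gripper":1},{"rotation":[0,0,0],"slide":[33,14,0],"gripper":1},{"rotation":[0,0,0],"slide":[33,14,0],"gripper":1},{"rotation":[0,0,0],"slide":[33,14,0],"gripper":1},{"rotation":[0,0,0],"slide":[33,14,0],"gripper":1},{"rotation":[0,0,0],"slide":[33,14,0],"gripper":1},{"rotation":[0,0,0],"slide":[33,14,0],"gripper":1},{"rotation":[0,0,0],"slide":[33,14,0],"gripper":1},{"rotation":[0,0,0],"slide":[33,14,0],"gripper":1},{"rotation":[0,0,0],"slide":[33,14,0],"gripper":1},{"rotation":[0,0,0],"slide":[0,0,0],"gripper":1},{"rotation":[0,0,0],"slide":[0,0,0],"gripper":1}]'
cat >> h.py <<'E'
def delta(tgt,ob):
    "remaining shift in tool axes, mm, and jaw angle / tilt"
    from scipy.spatial.transform import Rotation as Ro
    R=Ro.from_quat(ob["eef_rot"]).as_matrix()
    print("to go mm",np.round(R.T@(np.array(tgt)-ob["tool_pos"])*1e3,1),"jaw deg",np.round(np.degrees(np.arctan2(R[1,0],R[0,0])),2),"z",np.round(R[:,2],4),"tcp",np.round(ob["tool_pos"],4),"t",round(ob["t"],2),"F",np.round(ob["force"],1),"w",round(ob["gripper_width"],4))
E
python3 -c "
from h import *
from rig import monitor,optics
o=monitor.get_obs();delta([.523,.0232,.081],o);print(o['joint_pos'])
ci=optics.camera_info('wrist');p,d=optics.capture('wrist');cv2.imwrite('pics/w1.png',p[:,:,::-1]);W=cloud(d,ci)
m=(W[...,2]>.068)&(W[...,2]<.085)&(abs(W[...,0]-.523)<.06)&(abs(W[...,1]-.023)<.06)
q=W[m];print(m.sum(),q.mean(0),cv2.minAreaRect((q[:,:2]*1000).astype(np.float32)))
"
```

```text
t: 1.02
tool_pos: [0.1384, -0.5836, 0.2495]
eef_rot: [1.0, 0.016, -0.0, -0.0]
force: [0.1, 0.6, -0.2]
gripper_width: 0.0852
t: 2.02
tool_pos: [0.1384, -0.5836, 0.2496]
eef_rot: [0.761, 0.649, 0.0, -0.0]
force: [-0.3, -0.3, -0.3]
gripper_width: 0.0858
t: 2.85
tool_pos: [0.3308, -0.2794, 0.2499]
eef_rot: [0.764, 0.646, -0.0, 0.0]
force: [0.7, -0.3, -0.7]
gripper_width: 0.0859
t: 3.85
tool_pos: [0.5222, 0.0234, 0.2493]
eef_rot: [0.762, 0.647, -0.0, -0.0]
force: [-0.8, 0.1, -0.7]
gripper_width: 0.0853
to go mm [-1.000e-01  1.000e+00  1.683e+02] jaw deg 80.66 z [-1.3e-03  2.0e-04 -1.0e+00] tcp [0.5222 0.0234 0.2493] t 3.85 F [-0.8  0.1 -0.7] w 0.0853
[-2.05699594e-01 -1.30335528e-01 -1.36537888e-01  1.56590295e+00
 -1.16412810e-04 -4.27031360e-02]
835 [0.5203608  0.02671835 0.07406942] ((521.34130859375, 26.312118530273438), (13.399787902832031, 58.99802780151367), 81.17753601074219)
```

View pics/w1.png

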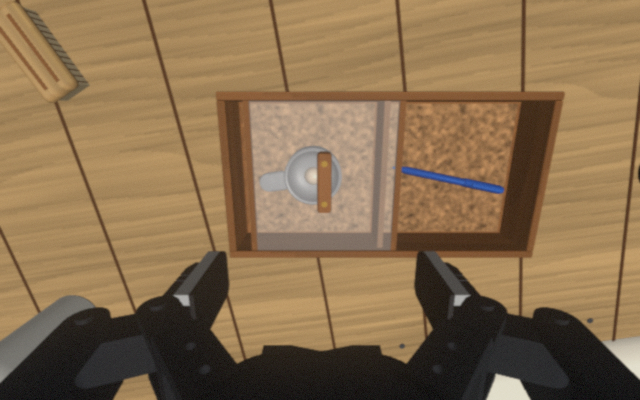

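```bash
python3 -m jog '[{"rotation":[0,0,0],"slide":[1,0.5,33],"gripper":1},{"rotation":[0,0,0],"slide":[0,0,33],"gripper":1},{"rotation":[0,0,0],"slide":[0,0,33],"gripper":1},{"rotation":[0,0,0],"slide":[0,0,33],"gripper":1},{"rotation":[0,0,0],"slide":[0,0,22],"gripper":1},{"rotation":[0,0,0],"slide":[0,0,14],"gripper":1},{"rotation":[0,0,0],"slide":[0,0,0],"gripper":0},{"rotation":[0,0,0],"slide":[0,0,0],"gripper":0},{"rotation":[0,0,0],"slide":[0,0,0],"gripper":0},{"rotation":[0,0,0],"slide":[0,0,0],"gripper":0},{"rotation":[0,0,0],"slide":[0,0,0],"gripper":0},{"rotation":[0,0,0],"slide":[0,0,0],"gripper":0}]' 30
python3 -m jog '[{"rotation":[0,0,0],"slide":[0,0,0],"gripper":0},{"rotation":[0,0,0],"slide":[0,0,0],"gripper":0},{"rotation":[0,0,0],"slide":[0,0,0],"gripper":0}]'
python3 -c "
from h import *
from rig import monitor
B=np.array([.5325,.0866]);e=np.array([.1625,.9867]);T=B+.0785*e
delta([*T,.081],monitor.get_obs())"
```

```text
t: 4.9
tool_pos: [0.5235, 0.0226, 0.0832]
eef_rot: [0.762, 0.647, 0.001, 0.001]
force: [-2.4, 0.6, 14.9]
gripper_width: 0.0127
t: 5.15
tool_pos: [0.5234, 0.0226, 0.0832]
eef_rot: [0.762, 0.647, 0.0, 0.001]
force: [-1.7, -0.2, 6.8]
gripper_width: 0.0133
to go mm [143.1  -1.5   2.2] jaw deg 80.64 z [ 1.8e-03 -6.0e-04 -1.0e+00] tcp [0.5234 0.0226 0.0832] t 5.15 F [-1.7 -0.2  6.8] w 0.0133
```

```bash
python3 -m jog '[{"rotation":[0,0,0],"slide":[0,0,-2],"gripper":0},{"rotation":[0,0,0],"slide":[6,0,0],"gripper":0},{"rotation":[0,0,0],"slide":[13,0,0],"gripper":0},{"rotation":[0,0,0],"slide":[13,0,0],"gripper":0},{"rotation":[0,0,0],"slide":[13,0,0],"gripper":0},{"rotation":[0,0,0],"slide":[13,0,0],"gripper":0},{"rotation":[0,0,0],"slide":[13,0,0],"gripper":0},{"rotation":[0,0,0],"slide":[13,0,0],"gripper":0},{"rotation":[0,0,0],"slide":[13,0,0],"gripper":0},{"rotation":[0,0,0],"slide":[13,0,0],"gripper":0},{"rotation":[0,0,0],"slide":[13,0,0],"gripper":0},{"rotation":[0,0,0],"slide":[10,0,0],"gripper":0}]'
python3 -m jog '[{"rotation":[0,0,0],"slide":[5,0,0],"gripper":0},{"rotation":[0,0,0],"slide":[2,0,0],"gripper":0},{"rotation":[0,0,0],"slide":[2,0,0],"gripper":0},{"rotation":[0,0,0],"slide":[1,0,0],"gripper":0},{"rotation":[0,0,0],"slide":[0,0,0],"gripper":0},{"rotation":[0,0,0],"slide":[0,0,0],"gripper":0}]'
python3 -c "
from h import *
from rig import monitor
B=np.array([.5325,.0866]);e=np.array([.1625,.9867]);T=B+.0785*e
delta([*T,.081],monitor.get_obs())"
```

```text
t: 6.15
tool_pos: [0.545, 0.1542, 0.0834]
eef_rot: [0.763, 0.647, -0.0, 0.001]
force: [6.6, -2.8, -8.0]
gripper_width: 0.0126
t: 6.65
tool_pos: [0.5466, 0.1636, 0.0834]
eef_rot: [0.763, 0.647, 0.0, 0.001]
force: [7.7, -0.2, -8.5]
gripper_width: 0.0131
to go mm [ 0.2 -1.4  2.4] jaw deg 80.63 z [ 9.e-04 -6.e-04 -1.e+00] tcp [0.5466 0.1636 0.0834] t 6.65 F [ 7.7 -0.2 -8.5] w 0.0131
```

```bash
python3 -m jog '[{"rotation":[0,0,0],"slide":[1.5,0,1],"gripper":0},{"rotation":[0,0,0],"slide":[1.5,0,0],"gripper":0},{"rotation":[0,0,0],"slide":[0,0,0],"gripper":0},{"rotation":[0,0,0],"slide":[0,0,0],"gripper":0}]'
python3 -m jog '[{"rotation":[0,0,0],"slide":[1.5,0,0],"gripper":0},{"rotation":[0,0,0],"slide":[1.5,0,0],"gripper":0},{"rotation":[0,0,0],"slide":[0,0,0],"gripper":0},{"rotation":[0,0,0],"slide":[0,0,0],"gripper":0}]'
```

```text
t: 6.98
tool_pos: [0.5468, 0.1648, 0.0833]
eef_rot: [0.763, 0.647, -0.001, 0.002]
force: [1.2, -11.9, 0.7]
gripper_width: 0.0128
t: 7.32
tool_pos: [0.5469, 0.1651, 0.0833]
eef_rot: [0.763, 0.646, -0.004, 0.004]
force: [-2.7, -25.9, 5.0]
gripper_width: 0.0131
```

```bash
python3 -m jog '[{"rotation":[0,0,0],"slide":[-4,0,0],"gripper":0},{"rotation":[0,0,0],"slide":[0,0,0],"gripper":0.6},{"rotation":[0,0,0],"slide":[0,0,0],"gripper":1},{"rotation":[0,0,0],"slide":[0,0,0],"gripper":1},{"rotation":[0,0,0],"slide":[0,0,-10],"gripper":1},{"rotation":[0,0,0],"slide":[0,0,-30],"gripper":1},{"rotation":[0,0,0],"slide":[-5,0,-35],"gripper":1},{"rotation":[0,0,0],"slide":[-25,0,-30],"gripper":1},{"rotation":[0,0,0],"slide":[-30,0,-20],"gripper":1},{"rotation":[0,0,0],"slide":[-35,0,0],"gripper":1},{"rotation":[0,0,0],"slide":[-35,0,0],"gripper":1},{"rotation":[0,0,0],"slide":[-20,0,0],"gripper":1}]'
python3 -m jog '[{"rotation":[0,0,0],"slide":[0,0,0],"gripper":1},{"rotation":[0,0,0],"slide":[0,0,0],"gripper":1}]'
python3 - <<'E'
from h import *
from rig import monitor,optics
o=monitor.get_obs();ci=optics.camera_info('wrist');p,d=optics.capture('wrist');cv2.imwrite('pics/w2.png',p[:,:,::-1]);W=cloud(d,ci);np.savez("pics/w2.npz",p=p,d=d)
delta([.525,.012,.25],o)
X=W;Z=W[...,2]
r=(abs(X[...,0]-.53)<.08)&(abs(X[...,1]-.01)<.1)
B=np.array([.5325,.0866]);a=np.radians(-9.35);ex=np.array([np.cos(a),np.sin(a)]);ey=np.array([-ex[1],ex[0]])
q=W[...,:2]-B;bx=q@ex;by=q@ey
ins=(abs(bx)<.072)&(by<-.01)&(by>-.15)&(Z<.05)
rim=ins&(Z>.027)
c,rad=cv2.minEnclosingCircle((W[rim&(Z>.029)][:,:2]*1000).astype(np.float32)); print("rim",rim.sum(),c,rad)
dish=ins&(Z>.02); print("dish",dish.sum())
hsv=cv2.cvtColor(p,cv2.COLOR_RGB2HSV); print("dish z pct",np.percentile(Z[dish],[5,50,95,99.5]))
bar=(Z>.066)&(Z<.085)&(abs(bx)<.06)&(abs(by)<.15); print("bar by",bar.sum(),by[bar].mean(),bx[bar].mean())
v,u=np.nonzero(dish);print(u.min(),u.max(),v.min(),v.max())
wall=(Z>.053)&(Z<.066)&(abs(bx)<.1)&(abs(by)<.18);print("box",cv2.minAreaRect((W[wall][:,:2]*1000).astype(np.float32)))
E
```

```text
t: 8.32
tool_pos: [0.5217, 0.0155, 0.2095]
eef_rot: [0.763, 0.647, 0.0, 0.001]
force: [-0.2, -0.5, -0.3]
gripper_width: 0.0851
t: 8.48
tool_pos: [0.5219, 0.0172, 0.2088]
eef_rot: [0.763, 0.646, 0.0, 0.0]
force: [-0.2, 1.0, -0.1]
gripper_width: 0.0855
to go mm [ -4.6   3.9 -41.2] jaw deg 80.54 z [ 8.e-04  1.e-04 -1.e+00] tcp [0.5219 0.0172 0.2088] t 8.48 F [-0.2  1.  -0.1] w 0.0855
rim 1692 (520.3341674804688, 0.40891605615615845) 45.394859313964844
dish 2420
dish z pct [0.02111585 0.02928531 0.03204358 0.03342985]
bar by 1366 0.07668006647818969 -0.00256924502537717
258 350 151 214
box ((532.3782348632812, 88.14501953125), (331.1810607910156, 172.8069305419922), 80.75381469726562)
```

View pics/w2.png

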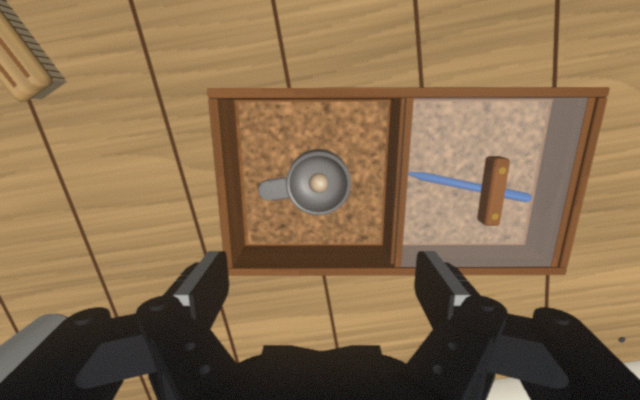

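```bash
cat > dish.py <<'E'
from h import *
def find(p,ci,zr,box=None):
    hsv=cv2.cvtColor(p,cv2.COLOR_RGB2HSV); m=((hsv[...,1]<70)&(hsv[...,2]>40)).astype(np.uint8)
    if box: k=np.zeros_like(m);u0,u1,v0,v1=box;k[v0:v1,u0:u1]=1;m&=k
    m=cv2.morphologyEx(m,cv2.MORPH_CLOSE,np.ones((15,15)))
    n,l,s,c=cv2.connectedComponentsWithStats(m);i=1+s[1:,4].argmax();m=(l==i).astype(np.uint8)
    body=cv2.morphologyEx(m,cv2.MORPH_OPEN,cv2.getStructuringElement(cv2.MORPH_ELLIPSE,(35,35)))
    (u,v),r=cv2.minEnclosingCircle(cv2.findContours(body,0,2)[0][0])
    C=ray([(u,v)],zr,ci)[0]; 
    vv,uu=np.nonzero(m); P=ray(np.c_[uu,vv],zr-.002,ci)-C; D=np.hypot(P[:,0],P[:,1]); h=P[D>.04]
    yaw=np.degrees(np.arctan2(h[:,1].mean(),h[:,0].mean()))
    b=((hsv[...,1]<110)&(hsv[...,2]>150)&(body>0)).astype(np.uint8)
    M=cv2.moments(b,True);bc=(M["m10"]/max(M["m00"],1),M["m01"]/max(M["m00"],1))
    bead=ray([bc],zr-.008,ci)[0]
    print("area",s[i],"px",(u,v,r),"centre",C.round(4),"handle yaw",yaw.round(1),"reach",D.max().round(4),"bead px",np.round(bc,1),"n",M["m00"],bead.round(4),"off mm",((bead-C)[:2]*1e3).round(1))
E
python3 - <<'E'
from dish import *; from rig import optics
z=np.load("pics/w2.npz"); ci=optics.camera_info('wrist'); find(z["p"],ci,.032,(235,390,110,240))
import cv2
W=cloud(z["d"],ci);Z=W[...,2];hs=cv2.cvtColor(z["p"],cv2.COLOR_RGB2HSV)
k=np.zeros(Z.shape,bool);k[145:220,280:355]=1;k&=(Z>.029)&(Z<.034)&(hs[...,1]<70);print("depth-rim",k.sum(),cv2.minEnclosingCircle((W[k][:,:2]*1000).astype(np.float32)))
print(hs[183,316:322],hs[183,290:350:6])
E
```

```text
area [ 258  150   93   65 3877] px (316.7538757324219, 182.7487030029297, 33.547061920166016) centre [0.5198 0.0139 0.032 ] handle yaw -90.0 reach 0.0588 bead px [312.  185.9] n 457.0 [0.524  0.0082 0.024 ] off mm [ 4.2 -5.7]
depth-rim 898 ((521.609130859375, 10.596745491027832), 35.78480911254883)
[[ 17  69 218]
 [ 18  65 222]
 [ 19  57 224]
 [ 24  46 225]
 [ 25  35 224]
 [ 24  40 225]] [[ 13  17 106]
 [ 17  15 123]
 [ 21  15 171]
 [ 18  30 143]
 [ 16  73 200]
 [ 25  35 224]
 [ 17  71 182]
 [  9  14 132]
 [ 19  18 116]
 [ 16  34  83]]
```

```bash
python3 -m jog '[{"rotation":[0,0,6.8],"slide":[0,0,0],"gripper":1},{"rotation":[0,0,6.8],"slide":[0,0,0],"gripper":1},{"rotation":[0,0,6.8],"slide":[0,0,0],"gripper":1},{"rotation":[0,0,6.8],"slide":[0,0,0],"gripper":1},{"rotation":[0,0,6.8],"slide":[0,0,0],"gripper":1},{"rotation":[0,0,6.8],"slide":[0,0,0],"gripper":1},{"rotation":[0,0,6.8],"slide":[0,0,0],"gripper":1},{"rotation":[0,0,6.8],"slide":[0,0,0],"gripper":1},{"rotation":[0,0,6.8],"slide":[0,0,0],"gripper":1},{"rotation":[0,0,6.8],"slide":[0,0,0],"gripper":1},{"rotation":[0,0,6.8],"slide":[0,0,0],"gripper":1},{"rotation":[0,0,6.7],"slide":[0,0,0],"gripper":1}]'
python3 -m jog '[{"rotation":[0,0,0],"slide":[0,0,0],"gripper":1},{"rotation":[0,0,0],"slide":[0,0,0],"gripper":1}]'
python3 - <<'E'
from dish import *
from rig import monitor,optics
o=monitor.get_obs();ci=optics.camera_info('wrist');p,d=optics.capture('wrist');cv2.imwrite('pics/w3.png',p[:,:,::-1])
delta([.520,.015,.034],o); print(ray([(320,200)],.032,ci))
find(p,ci,.032)
E
```

```text
t: 9.53
tool_pos: [0.522, 0.0193, 0.2082]
eef_rot: [1.0, -0.009, -0.0, -0.0]
force: [0.3, 0.6, 0.1]
gripper_width: 0.0852
t: 9.7
tool_pos: [0.522, 0.0188, 0.2081]
eef_rot: [1.0, -0.005, -0.0, -0.0]
force: [-0.3, -0.0, -0.4]
gripper_width: 0.0853
to go mm [ -1.9   3.9 174.1] jaw deg -0.57 z [-0.e+00  1.e-04 -1.e+00] tcp [0.522  0.0188 0.2081] t 9.7 F [-0.3 -0.  -0.4] w 0.0853
[[0.51966482 0.00229966 0.032     ]]
area [  242     0   212   118 18965] px (347.5, 38.5, 111.36660766601562) centre [0.5449 0.1468 0.032 ] handle yaw -91.5 reach 0.1022 bead px [342.9  53.9] n 15604.0 [0.5416 0.1358 0.024 ] off mm [ -3.3 -11. ]
```

View pics/w3.png

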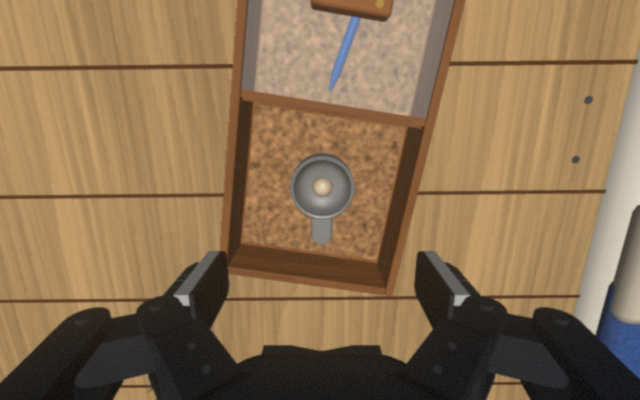

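Run:
```python
from dish import *
from rig import monitor,optics
p=cv2.imread('pics/w3.png')[:,:,::-1].copy();ci=optics.camera_info('wrist')
find(p,ci,.032,(275,372,140,248))
hsv=cv2.cvtColor(p,cv2.COLOR_RGB2HSV);m=(hsv[...,1]<70);k=np.zeros(m.shape,bool);k[140:248,275:372]=1;m&=k
v,u=np.nonzero(m[:212]);print(u.min(),u.max(),v.min(),v.max())
c=((u.min()+u.max())/2,v.min()+(u.max()-u.min())/2);P=ray([c],.032,ci)[0];print(c,P)
delta([P[0],P[1],.034],monitor.get_obs())
```

```text
area [ 290  154   65   90 3788] px (322.0, 186.73846435546875, 33.276668548583984) centre [0.5217 0.0156 0.032 ] handle yaw -91.6 reach 0.0606 bead px [321.4 194.1] n 420.0 [0.5211 0.006  0.024 ] off mm [-0.7 -9.6]
290 354 154 211
(np.float64(322.0), np.float64(186.0)) [0.52175657 0.01629258 0.032     ]
to go mm [ -0.2   2.3 174.1] jaw deg -0.56 z [ 1.e-04  0.e+00 -1.e+00] tcp [0.522  0.0186 0.2081] t 9.75 F [ 0.  -0.2  0.2] w 0.0857
```

```bash
python3 -m jog '[{"rotation":[0,0,0],"slide":[-0.7,2.8,20],"gripper":1},{"rotation":[0,0,0],"slide":[0,0,32],"gripper":1},{"rotation":[0,0,0],"slide":[0,0,32],"gripper":1},{"rotation":[0,0,0],"slide":[0,0,32],"gripper":1},{"rotation":[0,0,0],"slide":[0,0,24],"gripper":1},{"rotation":[0,0,0],"slide":[0,0,14],"gripper":1},{"rotation":[0,0,0],"slide":[0,0,10],"gripper":1},{"rotation":[0,0,0],"slide":[0,0,8],"gripper":1},{"rotation":[0,0,0],"slide":[0,0,0],"gripper":1},{"rotation":[0,0,0],"slide":[0,0,0],"gripper":1}]'
python3 -m jog '[{"rotation":[0,0,0],"slide":[0,0,4],"gripper":1},{"rotation":[0,0,0],"slide":[0,0,4],"gripper":1},{"rotation":[0,0,0],"slide":[0,0,0],"gripper":1},{"rotation":[0,0,0],"slide":[0,0,0],"gripper":1}]'
python3 - <<'E'
from h import *
from rig import monitor,optics
delta([.5212,.0158,.028],monitor.get_obs())
p,d=optics.capture('wrist');cv2.imwrite('pics/w4.png',p[:,:,::-1])
E
```

```text
t: 10.58
tool_pos: [0.5215, 0.015, 0.0366]
eef_rot: [1.0, -0.007, 0.0, 0.0]
force: [0.2, -0.3, 0.4]
gripper_width: 0.0855
t: 10.92
tool_pos: [0.5212, 0.0149, 0.0281]
eef_rot: [1.0, -0.007, 0.0, 0.0]
force: [0.1, -0.1, 0.1]
gripper_width: 0.0854
to go mm [ 0.  -0.9  0.1] jaw deg -0.86 z [ 1.e-04 -1.e-04 -1.e+00] tcp [0.5212 0.0149 0.0281] t 10.92 F [ 0.1 -0.1  0.1] w 0.0854
```

View pics/w4.png

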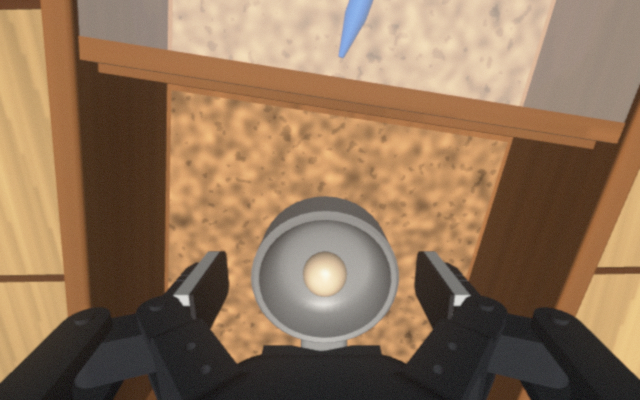

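```bash
python3 -m jog '[{"rotation":[0,0,0],"slide":[1.5,-0.3,0],"gripper":0.9},{"rotation":[0,0,0],"slide":[0,0,0],"gripper":0.85},{"rotation":[0,0,0],"slide":[0,0,0],"gripper":0.82},{"rotation":[0,0,0],"slide":[0,0,0],"gripper":0.8},{"rotation":[0,0,0],"slide":[0,0,0],"gripper":0.78},{"rotation":[0,0,0],"slide":[0,0,0],"gripper":0.77},{"rotation":[0,0,0],"slide":[0,0,0],"gripper":0.76},{"rotation":[0,0,0],"slide":[0,0,0],"gripper":0.75},{"rotation":[0,0,0],"slide":[0,0,0],"gripper":0.74},{"rotation":[0,0,0],"slide":[0,0,0],"gripper":0.72},{"rotation":[0,0,0],"slide":[0,0,0],"gripper":0.7}]' 25
python3 -m jog '[{"rotation":[0,0,0],"slide":[0,0,0],"gripper":0.6},{"rotation":[0,0,0],"slide":[0,0,0],"gripper":0.4},{"rotation":[0,0,0],"slide":[0,0,0],"gripper":0.2},{"rotation":[0,0,0],"slide":[0,0,0],"gripper":0},{"rotation":[0,0,0],"slide":[0,0,0],"gripper":0},{"rotation":[0,0,0],"slide":[0,0,0],"gripper":0}]' 40
python3 - <<'E'
from h import *
from rig import monitor,optics
delta([.5212,.0158,.028],monitor.get_obs())
p,d=optics.capture('wrist');cv2.imwrite('pics/w5.png',p[150:380,140:500,::-1])
E
```

```text
t: 11.88
tool_pos: [0.5228, 0.0152, 0.0282]
eef_rot: [1.0, -0.008, 0.0, 0.0]
force: [-2.5, -0.7, 4.9]
gripper_width: 0.0633
t: 12.38
tool_pos: [0.5228, 0.0152, 0.0283]
eef_rot: [1.0, -0.008, 0.0, 0.0]
force: [-1.7, 0.6, 5.7]
gripper_width: 0.0629
to go mm [-1.6 -0.5  0.3] jaw deg -0.86 z [ 3.e-04 -2.e-04 -1.e+00] tcp [0.5228 0.0152 0.0283] t 12.38 F [-1.7  0.6  5.7] w 0.0629
```

View pics/w5.png

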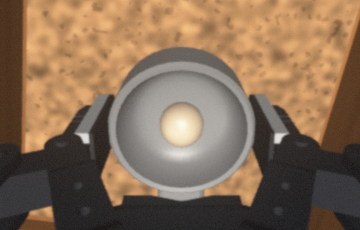

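```bash
python3 -m jog '[{"rotation":[0,0,0],"slide":[0,0,-1],"gripper":0},{"rotation":[0,0,0],"slide":[0,0,-2],"gripper":0},{"rotation":[0,0,0],"slide":[0,0,-3],"gripper":0},{"rotation":[0,0,0],"slide":[0,0,-4],"gripper":0},{"rotation":[0,0,0],"slide":[0,0,-5],"gripper":0},{"rotation":[0,0,0],"slide":[0,0,-5],"gripper":0},{"rotation":[0,0,0],"slide":[0,0,-5],"gripper":0},{"rotation":[0,0,0],"slide":[0,0,-5],"gripper":0},{"rotation":[0,0,0],"slide":[0,0,-4],"gripper":0},{"rotation":[0,0,0],"slide":[0,0,-3],"gripper":0},{"rotation":[0,0,0],"slide":[0,0,-2],"gripper":0},{"rotation":[0,0,0],"slide":[0,0,-1],"gripper":0}]'
python3 - <<'E'
from h import *
from rig import monitor,optics
delta([.5212,.0158,.028],monitor.get_obs())
p,d=optics.capture('wrist');q=p[150:380,140:500]
s,_=optics.capture('side');s=cv2.resize(s[90:250,230:370],None,fx=2.5,fy=2.5,interpolation=cv2.INTER_CUBIC)
o=np.zeros((400,720,3),np.uint8);o[:230,:360]=q;o[:400,362:362+350]=s[:400];cv2.imwrite('pics/w6.png',o[:,:,::-1])
E
```

```text
t: 13.43
tool_pos: [0.5228, 0.0152, 0.0683]
eef_rot: [1.0, -0.008, 0.0, 0.0]
force: [-0.3, -0.4, -0.7]
gripper_width: 0.0632
to go mm [-1.6 -0.5 40.3] jaw deg -0.86 z [ 3.e-04 -1.e-04 -1.e+00] tcp [0.5228 0.0152 0.0683] t 13.43 F [-0.3 -0.4 -0.7] w 0.0632
```

View pics/w6.png

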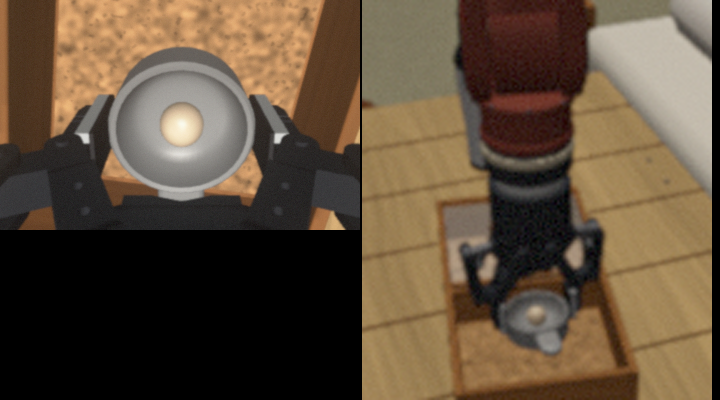

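```bash
python3 -m jog '[{"rotation":[0,0,0],"slide":[0,0,-1],"gripper":0},{"rotation":[0,0,0],"slide":[0,0,-3],"gripper":0},{"rotation":[0,0,0],"slide":[0,0,-5],"gripper":0},{"rotation":[0,0,0],"slide":[0,0,-7],"gripper":0},{"rotation":[0,0,0],"slide":[0,0,-7],"gripper":0},{"rotation":[0,0,0],"slide":[0,0,-7],"gripper":0},{"rotation":[0,0,0],"slide":[0,0,-7],"gripper":0},{"rotation":[0,0,0],"slide":[0,0,-7],"gripper":0},{"rotation":[0,0,0],"slide":[0,0,-7],"gripper":0},{"rotation":[0,0,0],"slide":[0,0,-7],"gripper":0},{"rotation":[0,0,0],"slide":[0,0,-7],"gripper":0},{"rotation":[0,0,0],"slide":[0,0,-7],"gripper":0}]'
python3 -m jog '[{"rotation":[0,0,0],"slide":[0,0,-7],"gripper":0},{"rotation":[0,0,0],"slide":[0,0,-7],"gripper":0},{"rotation":[0,0,0],"slide":[0,0,-7],"gripper":0},{"rotation":[0,0,0],"slide":[0,0,-7],"gripper":0},{"rotation":[0,0,0],"slide":[0,0,-7],"gripper":0},{"rotation":[0,0,0],"slide":[0,0,-6],"gripper":0},{"rotation":[0,0,0],"slide":[0,0,-5],"gripper":0},{"rotation":[0,0,0],"slide":[0,0,-3],"gripper":0},{"rotation":[0,0,0],"slide":[0,0,-2],"gripper":0},{"rotation":[0,0,0],"slide":[0,0,-1],"gripper":0},{"rotation":[0,0,0],"slide":[0,0,0],"gripper":0},{"rotation":[0,0,0],"slide":[0,0,0],"gripper":0}]'
python3 - <<'E'
from h import *
from rig import monitor,optics
o=monitor.get_obs();delta([.5212,.0158,.028],o);print(o["joint_pos"].round(2))
p,d=optics.capture('wrist');q=p[150:380,140:500].copy();cv2.imwrite('pics/w7.png',q[:,:,::-1])
# bead in the picture relative to the dish, against w5
for n in ('w5','w6','w7'):
    im=cv2.imread(f'pics/{n}.png')[:230,:360];hs=cv2.cvtColor(im,cv2.COLOR_BGR2HSV)
    m=np.zeros((230,360),np.uint8);m[60:190,115:245]=((hs[60:190,115:245,1]>35)&(hs[60:190,115:245,2]>120));
    k,l,s,c=cv2.connectedComponentsWithStats(m);i=1+s[1:,4].argmax();print(n,s[i],c[i].round(1))
E
```

```text
t: 14.53
tool_pos: [0.5227, 0.0153, 0.1407]
eef_rot: [1.0, -0.008, 0.0, 0.0]
force: [0.0, -0.2, -1.1]
gripper_width: 0.0628
t: 15.53
tool_pos: [0.5225, 0.0153, 0.1917]
eef_rot: [1.0, -0.008, -0.0, 0.0]
force: [-0.3, 1.0, -2.3]
gripper_width: 0.0633
to go mm [ -1.3  -0.5 163.7] jaw deg -0.86 z [-4.e-04 -0.e+00 -1.e+00] tcp [0.5225 0.0153 0.1917] t 15.53 F [-0.3  1.  -2.3] w 0.0633
[-0.22 -0.14 -0.25  1.46 -0.    1.36]
w5 [ 160  102   44   45 1451] [181.1 124. ]
w6 [ 160  102   44   45 1468] [181.1 124. ]
w7 [ 160  103   44   44 1480] [181.2 124.8]
```

```bash
python3 -m jog '[{"rotation":[0,0,-0.5],"slide":[0,0,0],"gripper":0},{"rotation":[0,0,-1],"slide":[0,0,0],"gripper":0},{"rotation":[0,0,-1.5],"slide":[0,0,0],"gripper":0},{"rotation":[0,0,-2],"slide":[0,0,0],"gripper":0},{"rotation":[0,0,-2.5],"slide":[0,0,0],"gripper":0},{"rotation":[0,0,-3],"slide":[0,0,0],"gripper":0},{"rotation":[0,0,-3],"slide":[0,0,0],"gripper":0},{"rotation":[0,0,-3],"slide":[0,0,0],"gripper":0},{"rotation":[0,0,-3],"slide":[0,0,0],"gripper":0},{"rotation":[0,0,-3],"slide":[0,0,0],"gripper":0},{"rotation":[0,0,-3],"slide":[0,0,0],"gripper":0},{"rotation":[0,0,-3],"slide":[0,0,0],"gripper":0}]'
python3 -m jog '[{"rotation":[0,0,-3],"slide":[0,0,0],"gripper":0},{"rotation":[0,0,-3],"slide":[0,0,0],"gripper":0},{"rotation":[0,0,-3],"slide":[0,0,0],"gripper":0},{"rotation":[0,0,-3],"slide":[0,0,0],"gripper":0},{"rotation":[0,0,-3],"slide":[0,0,0],"gripper":0},{"rotation":[0,0,-3],"slide":[0,0,0],"gripper":0},{"rotation":[0,0,-3],"slide":[0,0,0],"gripper":0},{"rotation":[0,0,-3],"slide":[0,0,0],"gripper":0},{"rotation":[0,0,-3],"slide":[0,0,0],"gripper":0},{"rotation":[0,0,-3],"slide":[0,0,0],"gripper":0},{"rotation":[0,0,-3],"slide":[0,0,0],"gripper":0},{"rotation":[0,0,-3],"slide":[0,0,0],"gripper":0}]'
python3 -m jog '[{"rotation":[0,0,-3],"slide":[0,0,0],"gripper":0},{"rotation":[0,0,-3],"slide":[0,0,0],"gripper":0},{"rotation":[0,0,-3],"slide":[0,0,0],"gripper":0},{"rotation":[0,0,-3],"slide":[0,0,0],"gripper":0},{"rotation":[0,0,-3],"slide":[0,0,0],"gripper":0},{"rotation":[0,0,-3],"slide":[0,0,0],"gripper":0},{"rotation":[0,0,-2.5],"slide":[0,0,0],"gripper":0},{"rotation":[0,0,-2],"slide":[0,0,0],"gripper":0},{"rotation":[0,0,-1.5],"slide":[0,0,0],"gripper":0},{"rotation":[0,0,-1.5],"slide":[0,0,0],"gripper":0},{"rotation":[0,0,-1],"slide":[0,0,0],"gripper":0},{"rotation":[0,0,-0.5],"slide":[0,0,0],"gripper":0}]'
python3 -m jog '[{"rotation":[0,0,0],"slide":[0,0,0],"gripper":0},{"rotation":[0,0,0],"slide":[0,0,0],"gripper":0},{"rotation":[0,0,0],"slide":[0,0,0],"gripper":0},{"rotation":[0,0,0],"slide":[0,0,0],"gripper":0},{"rotation":[0,0,0],"slide":[0,0,0],"gripper":0},{"rotation":[0,0,0],"slide":[0,0,0],"gripper":0},{"rotation":[0,0,0],"slide":[0,0,0],"gripper":0},{"rotation":[0,0,0],"slide":[0,0,0],"gripper":0},{"rotation":[0,0,0],"slide":[0,0,0],"gripper":0},{"rotation":[0,0,0],"slide":[0,0,0],"gripper":0},{"rotation":[0,0,0],"slide":[0,0,0],"gripper":0},{"rotation":[0,0,0],"slide":[0,0,0],"gripper":0}]'
python3 - <<'E'
from h import *
from rig import monitor,optics
o=monitor.get_obs();delta([.5212,.0158,.19],o);print(o["joint_pos"].round(2),abs(o["joint_velocities"]).max())
p,d=optics.capture('wrist');q=p[150:380,140:500]
s,_=optics.capture('side');s=cv2.resize(s[90:250,230:370],None,fx=2.5,fy=2.5,interpolation=cv2.INTER_CUBIC)
c,_=optics.capture('scene');c=c[130:290,230:430]
O=np.zeros((400,720,3),np.uint8);O[:230,:360]=q;O[235:395,:200]=c;O[:400,362:362+350]=s;cv2.imwrite('pics/w8.png',O[:,:,::-1])
for n in ('w7','w8'):
    im=cv2.imread(f'pics/{n}.png')[:230,:360];hs=cv2.cvtColor(im,cv2.COLOR_BGR2HSV)
    m=np.zeros((230,360),np.uint8);m[60:190,115:245]=((hs[60:190,115:245,1]>35)&(hs[60:190,115:245,2]>120));
    k,l,s,c=cv2.connectedComponentsWithStats(m);i=1+s[1:,4].argmax();print(n,s[i],c[i].round(1))
E
```

```text
t: 16.58
tool_pos: [0.5226, 0.0153, 0.1919]
eef_rot: [0.971, 0.241, -0.0, 0.0]
force: [0.3, 0.2, -1.7]
gripper_width: 0.063
t: 17.58
tool_pos: [0.5226, 0.0153, 0.1918]
eef_rot: [0.849, 0.529, -0.0, -0.0]
force: [-0.5, 0.6, -1.8]
gripper_width: 0.0629
t: 18.58
tool_pos: [0.5226, 0.0153, 0.1919]
eef_rot: [0.703, 0.712, -0.0, -0.0]
force: [-0.2, -0.5, -1.0]
gripper_width: 0.0626
t: 19.58
tool_pos: [0.5227, 0.0153, 0.192]
eef_rot: [0.703, 0.711, -0.0, 0.0]
force: [-0.3, 0.1, -0.5]
gripper_width: 0.063
to go mm [ 0.5 -1.4  2. ] jaw deg 90.64 z [-0.e+00 -1.e-04 -1.e+00] tcp [0.5227 0.0153 0.192 ] t 19.58 F [-0.3  0.1 -0.5] w 0.063
[-0.22 -0.14 -0.25  1.46 -0.   -0.23] 0.001684841850640502
w7 [ 160  103   44   44 1480] [181.2 124.8]
w8 [ 160  105   44   42 1402] [182.  125.7]
```

View pics/w8.png

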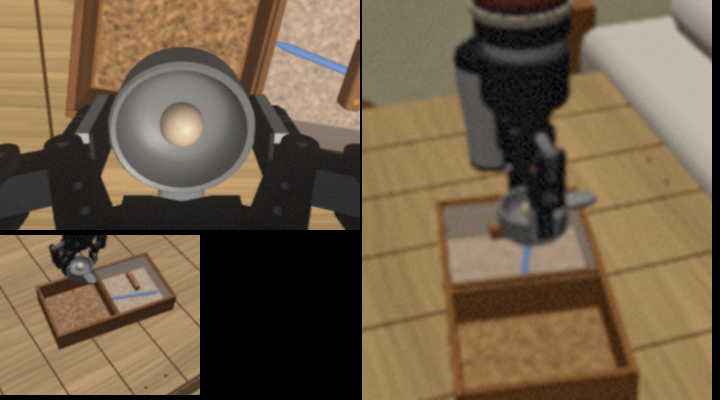

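```bash
python3 -c "
from rig import hand_in,monitor
print(hand_in());o=monitor.get_obs();print(o['t'],o['tool_pos'],o['gripper_width'])"
```

```text
the job is handed in; nothing more can be done
None
the job is handed in; nothing more can be done
```

I slid the lid to its stop and lifted the dish straight up out of the box. I then turned it about 91° so its handle points at the bed, and handed in while still holding it, after about 20 s on the robot's clock. The hand-in gives no verdict, so what follows rests on my own checks.

- **Lid:** it met a firm resistance of about 26 N at the far end. The camera then put its grip bar 1–3 mm from where it sits at the stop, within the 7 mm allowed.
- **Dish:** the gripper reading stayed at about 63 mm throughout. The tool is vertical and still, and the dish's underside is about 0.17 m up, roughly 110 mm above the box walls. I did not measure the dish's own tilt; it looks level in the pictures.
- **Handle:** it points at the bed within a degree or two. That comes from its measured angle before the lift plus the turn, and the last pictures agree. The handle's end is about 61 mm from the grasp point.
- **Bead:** it moved about 2 pixels (under 1 mm) in the wrist picture from grasp to finish, and looks centred in the dish.
- **Other things:** the arm kept well clear of the mug, pump bottle and nail brush, and nothing was lowered near the pen. I did not measure their positions again at the end.

Two checks disagreed:
- My automatic bead-offset figure read 7–10 mm before the grasp. Its mask took in bright ceramic as well, so I went by the pictures.
- Two early estimates of the dish's position differed by about 1.5 mm. I corrected for that from close up before gripping.

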